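# Make up two repair kits from loose hardware

### The arm

A 7-joint arm with a two-finger parallel gripper is mounted at the origin on the work surface. World frame = base frame: x ahead of the robot, y to its left, z up, the work surface at z = 0. Lengths are in mm, angles in degrees, forces in N, time in s.
With the tool pointing down it reaches from about 425 to 875 mm from the base axis. Payload 8.4 kg.
Tool frame: the origin (TCP) lies midway between the tips of the shut fingers; the grasp point (between the pads) lies behind it (env.grasp_offset is the z of the grasp point in the tool frame, in mm); z points along the fingers, y is the line along which they close (so a half turn about z gives the same grasp; the last joint's range is limited). The gripper opens to 85 mm and grips with 20 to 120 N. Pads are 22 mm wide; open, the fingers measure 114 mm over their backs; the gripper's body (76 mm by 85 mm) begins 54 mm behind the grasp point. The pads swing forward as they close: fully open they stand 13 mm farther back than shut.
Start: joints at [-79.022, 19.091, 2.286, 83.961, -0.768, 76.965, -3.352], TCP at [186.369, 622.68, 231.308] pointing down, gripper open.
Joint ranges: [-147.57, 147.57], [-21.85, 119.76], [-74.77, 79.35], [14.55, 137.4], [-85.83, 265.84], [4.83, 119.75], [-152.11, 152.11]. Speed limits (degrees/s): [127.2, 127.2, 159.86, 159.86, 180, 180, 180].

### API

Orientations are given as [roll, pitch, yaw] about the fixed x, y, z axes, in that order (R = Rz(yaw) Ry(pitch) Rx(roll)).
In Python, from plant import env, vision, models gives the robot as it stands.
- The arm moves only by the tool play_rows, never from a script. Its argument "motion" is a list of rows, each an object of numbers: "dx", "dy", "dz": the shift along the world's x, y, z in mm; "twist": the turn about the world's z in degrees; "fingers": the opening, from -1 (shut) to 1 (fully open). In form: [{"dx": .., "dy": .., "dz": .., "twist": .., "fingers": ..}, ...]. A call has 1 to 20 rows; each row is the pose to reach, as a shift and turn from the pose commanded when the call began; what a row does not reach only later rows make up. A row lasts 1/8 s, in which the tool goes at most 62.5 mm and 10.7 degrees, less where a joint would pass 70% of its speed; a pose out of reach is approached as far as the arm can. A call with a gripper value outside its range is refused whole. The fingers move at their own pace and stop on an object; "newtons" is the grip in N (left out, the last holds). Time passes only in rows, so rows that repeat a pose let the fingers close. It gives the time, the measured TCP pose, the force, the opening and the grip force at its end, in the units of the state.
- env.read_state(): the state, without advancing time (a new reading comes with each control period).
- vision.camera(name): name is "scene" or "top"; returns the picture (384x512x3 uint8, red, green, blue); there is no depth.
- vision.calibration(name): a dict with "fx", "fy", "cx", "cy" (pixels), "R" (3x3) and "t" (3): a world point X has camera coordinates R X + t. Camera axes: x right, y down, z forward; pixel columns grow to the right and rows downward; lengths in mm; the calibration is good to about 2 mm. A picture is of the moment at which its call begins. calibration takes no time and is no camera call.
- env.hand_in(): hands the job in; it is judged then, once.
Trained networks look in the newest picture that a camera, given by its name, has taken for a name from the list of things; names that differ only in an ending like _2 or _b are one class to them, and where a whole thing is asked for, a point or a joint stands for the part that bears it (a point fixed in the world has none). Each returns a list of dicts, best first, with "confidence" (0 to 1); they miss things now and then, are a little off and sometimes report something else, mostly with a low value. They report only what shows in the picture. A call takes as long as a camera call. They do not tell look-alikes from the thing itself.
- models.boxes_of(label, camera): "location" ([x, y, z] in mm, in world coordinates, good to about 4 mm: the middle of the surface that is visible of it).
The state is a dict: "time_s": time; "qpos": joint angles; "qd": joint speeds; "joint_efforts": joint torques, N m; "ee_pos": TCP position; "tcp_rot": TCP orientation; "ft_force": force on the tool from outside, world axes, zero at the start; "moment": the same for the moment, N m; "opening": finger opening in mm; "finger_force": force on a finger pad.
Only numpy, scipy, OpenCV 4.12 (cv2) and the standard library are available. Lean on these libraries where they do the work, as an engineer would, in place of code of your own. Each camera call takes 0.05 s, during which the arm holds its last target. There are 200 camera calls.

### The job

Make up the kits for two repair jobs. The tray with three compartments is for the tool chest and gets the large castor, the levelling foot and the pull handle (handle in the long compartment); the tray with two compartments is for the bedside cabinet and gets the small castor and the round knob. One part to a compartment, each standing on the compartment floor on its base, and leave the padlock, the wax tin and the screw carton where they are.

Things in the scene. Friction and masses are not known exactly. Their poses are not given: they have to be found in the camera images.
- big_castor_mid (a point): Large fixed castor, black tyre in a steel fork, standing plate down, wheel up: 78 mm high; plate 52 (x) x 46 (y); wheel diameter 60, 22 wide, axle along y at height 48. This point: its centre, 39 above its underside; z up. The wheel's flat faces (normal to y), 22 apart, stand free above height 60; over the axle ends it is 36 wide. 0.15 to 0.3 kg.
- small_castor_mid (a point): Small fixed castor of the same make, standing plate down, wheel up: 47 mm high; plate 42 (x) x 36 (y); wheel diameter 36, 16 wide, axle along y at height 29. This point: its centre, 23.5 above its underside; z up. The wheel's flat faces (normal to y), 16 apart, stand free above height 36; over the axle ends it is 30 wide. 0.09 kg.
- foot_mid (a point): Levelling foot standing on its round black base (diameter 46 mm, 10 thick in the middle), with a hex nut (height 14 to 22) and an upright threaded steel stud, diameter 12, from height 22 to its top at 70. This point: on its axis, 35 above its underside; z up. About 0.11 kg.
- handle_mid (a point): Steel pull handle standing on its two foot plates like a small bridge, as when mounted: 120 mm long (along its y), 26 wide at the plates (x), 42 high. The grip bar, diameter 12, runs along y with its axis at height 36. This point: half-way along, 21 above its underside (in the free space 9 below the bar); z up. 0.11 to 0.22 kg.
- knob_mid (a point): Turned pale wooden cabinet knob standing on its base (diameter 30 mm), 42 high; narrow neck, mushroom head of diameter 40 with straight sides from height 24 to 34. This point: on its axis, 21 above its underside; z up. About 0.045 kg.
- tray3: Shallow plywood tray, does not move. Origin: centre of its underside, z up. Sizes in mm: floor 5 thick, walls 6 thick, rising 11 above the floor. 138 (x) x 158 (y), three compartments: one long, 50 (x) x 146 (y), centred at x = -38, y = 0; two square, 70 x 70, centred at x = +28, y = +38 and x = +28, y = -38.
- tray2: Shallow plywood tray, does not move. Origin: centre of its underside, z up. Sizes in mm: floor 5 thick, walls 6 thick, rising 11 above the floor. 82 (x) x 158 (y), two square compartments 70 x 70, centred at x = 0, y = +38 and x = 0, y = -38.
- padlock: Brass padlock lying flat, about 63 x 40 x 20 mm high. Origin: near the middle of its underside. Bystander, loose: leave it.
- wax_tin: Low round tin with a yellow lid, diameter 49 mm, 24 high. Origin: centre of its underside. Bystander, loose: leave it.
- screw_box: Small cardboard carton of screws, 50 x 38 x 30 mm high. Origin: centre of its underside. Bystander, loose: leave it.
Things that resemble listed ones, but are neither listed nor needed, are in the scene too. What is shaped like the part that bears foot_mid but blue or red is not meant. What is shaped like the part that bears handle_mid but brown is not meant.

How it is judged (in metres and radians):
At the end, for the whole second after the job is handed in: The named parts stand in their tray, one to a compartment (handle in the long one, the others either way round): centre within 18 mm of the compartment's centre along each tray axis and 5 mm of standing height, leaning under 0.12 rad, at rest (x of handle_mid in the frame of tray3 between -0.056 and -0.02 m and y of handle_mid in the frame of tray3 between -0.018 and 0.018 m and z of handle_mid in the frame of tray3 between 0.021 and 0.031 m and angle between handle_mid's own z axis and vertical below 0.12 rad and ((x of big_castor_mid in the frame of tray3 between 0.01 and 0.046 m and y of big_castor_mid in the frame of tray3 between 0.02 and 0.056 m and z of big_castor_mid in the frame of tray3 between 0.039 and 0.049 m and angle between each of big_castor_mid, foot_mid's own z axis and vertical below 0.12 rad and x of foot_mid in the frame of tray3 between 0.01 and 0.046 m and y of foot_mid in the frame of tray3 between -0.056 and -0.02 m and z of foot_mid in the frame of tray3 between 0.035 and 0.045 m) or (x of big_castor_mid in the frame of tray3 between 0.01 and 0.046 m and y of big_castor_mid in the frame of tray3 between -0.056 and -0.02 m and z of big_castor_mid in the frame of tray3 between 0.039 and 0.049 m and angle between each of big_castor_mid, foot_mid's own z axis and vertical below 0.12 rad and x of foot_mid in the frame of tray3 between 0.01 and 0.046 m and y of foot_mid in the frame of tray3 between 0.02 and 0.056 m and z of foot_mid in the frame of tray3 between 0.035 and 0.045 m)) and ((x of small_castor_mid in the frame of tray2 between -0.018 and 0.018 m and y of small_castor_mid in the frame of tray2 between 0.02 and 0.056 m and z of small_castor_mid in the frame of tray2 between 0.0235 and 0.0335 m and angle between each of small_castor_mid, knob_mid's own z axis and vertical below 0.12 rad and x of knob_mid in the frame of tray2 between -0.018 and 0.018 m and y of knob_mid in the frame of tray2 between -0.056 and -0.02 m and z of knob_mid in the frame of tray2 between 0.021 and 0.031 m) or (x of small_castor_mid in the frame of tray2 between -0.018 and 0.018 m and y of small_castor_mid in the frame of tray2 between -0.056 and -0.02 m and z of small_castor_mid in the frame of tray2 between 0.0235 and 0.0335 m and angle between each of small_castor_mid, knob_mid's own z axis and vertical below 0.12 rad and x of knob_mid in the frame of tray2 between -0.018 and 0.018 m and y of knob_mid in the frame of tray2 between 0.02 and 0.056 m and z of knob_mid in the frame of tray2 between 0.021 and 0.031 m)) and linear speed of each of big_castor, small_castor, foot, handle, knob below 0.02 m/s and angular speed of each of big_castor, small_castor, foot, handle, knob below 0.3 rad/s); the robot touches nothing.
It fails at once if the padlock was moved more than 30 mm from its place (distance of padlock from where it was at the start of the episode above 0.03 m).
It fails at once if the wax tin was moved more than 30 mm from its place (distance of wax_tin from where it was at the start of the episode above 0.03 m).
It fails at once if the screw carton was moved more than 30 mm from its place (distance of screw_box from where it was at the start of the episode above 0.03 m).
It also fails if it takes over 122 s, if anything falls off the work surface, if the arm or the gripper's body presses on something with over 40 N, if the wrist force passes 120 N, or if a joint passes its speed limit or range.

## Working session

There is one attempt and no reset: what is moved stays moved. The work goes in short steps, Python scripts to look and compute and a tool call to move; the robot and the scene stay as the last step left them, time stands still between calls to the robot, and variables do not carry over. Pictures are saved under pics/ and viewed, at most 14 in all, crops included, and the job is handed in when it is done.

Besides the shell and the picture viewer there is one more tool, called by a JSON object that holds its "api" and its "payload". play_rows: Moves the arm, as the interface text tells. Its arguments: {"type":"object","properties":{"motion":{"type":"array"},"newtons":{"type":"number"}},"required":["motion"]}

```bash
mkdir -p pics; ls; python3 - <<'E'
from plant import env,vision,models
import cv2,numpy as np
for c in("scene","top"):
    im=vision.camera(c); cv2.imwrite(f"pics/{c}0.png",im[:,:,::-1])
    k=vision.calibration(c); print(c,{a:np.round(b,3).tolist() for a,b in k.items()})
for n in["big_castor_mid","small_castor_mid","foot_mid","handle_mid","knob_mid","tray3","tray2","padlock","wax_tin","screw_box"]:
    for c in("scene","top"):
        print(n,c,[(np.round(d["location"]).tolist(),round(d["confidence"],2)) for d in models.boxes_of(n,c)])
print(env.grasp_offset,env.read_state())
E
```

```text
pics
scene {'fx': 403.77, 'fy': 403.77, 'cx': 257.186, 'cy': 193.953, 'R': [[0.599, 0.801, 0.005], [0.644, -0.478, -0.597], [-0.476, 0.36, -0.802]], 't': [-375.246, -301.804, 1298.221]}
top {'fx': 388.336, 'fy': 388.336, 'cx': 256.11, 'cy': 188.174, 'R': [[-0.046, -0.999, 0.001], [-0.978, 0.045, -0.205], [0.205, -0.011, -0.979]], 't': [73.945, 541.199, 953.377]}
big_castor_mid scene [([555.0, -3.0, 51.0], 0.86)]
big_castor_mid top [([541.0, 8.0, 63.0], 0.82)]
small_castor_mid scene [([438.0, -15.0, 25.0], 0.48), ([686.0, -10.0, 30.0], 0.39)]
small_castor_mid top [([452.0, -314.0, 12.0], 0.65), ([426.0, -14.0, 30.0], 0.52)]
foot_mid scene [([651.0, 234.0, 13.0], 0.54), ([401.0, 127.0, 12.0], 0.51), ([693.0, 152.0, 10.0], 0.5)]
foot_mid top [([644.0, 234.0, 9.0], 0.67), ([685.0, 153.0, 16.0], 0.63), ([391.0, 133.0, 10.0], 0.62)]
handle_mid scene [([531.0, 439.0, 22.0], 0.69), ([681.0, -13.0, 27.0], 0.59)]
handle_mid top [([523.0, 452.0, 37.0], 0.75), ([672.0, 2.0, 26.0], 0.56)]
knob_mid scene [([677.0, -162.0, 37.0], 0.8)]
knob_mid top [([672.0, -161.0, 40.0], 0.47)]
tray3 scene [([483
[... 642 characters left out ...]
03 {'time_s': 1.1, 'qpos': array([-79.02252326,  19.09032662,   2.28721485,  83.96011338,
        -0.76621926,  76.96382531,  -3.35323524]), 'qd': array([ 0.05325731,  0.07367154,  0.00601689, -0.01216557,  0.01767216,
        0.00043037, -0.03350532]), 'joint_efforts': array([ 4.65802332e-04, -6.58326101e+01,  1.36317831e+00, -4.05820048e+01,
        1.65645301e-02,  2.85881353e-03,  2.07550960e-05]), 'ee_pos': array([186.39214498, 622.6946697 , 231.32484307]), 'tcp_rot': array([1.79998946e+02, 1.34200963e-03, 1.63334907e+02]), 'ft_force': array([-0.61709918, -0.68874477, -0.29739314]), 'moment': array([0.03722612, 0.00566351, 0.0578804 ]), 'finger_force': 0.0, 'opening': 85.35248779111426}
```

```bash
python3 - <<'E'
import cv2
for c in("scene","top"):
    cv2.imwrite(f"pics/{c}0b.png",cv2.resize(cv2.imread(f"pics/{c}0.png"),(800,600),interpolation=cv2.INTER_CUBIC))
E
```

```text
(no output)
```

View pics/scene0b.png

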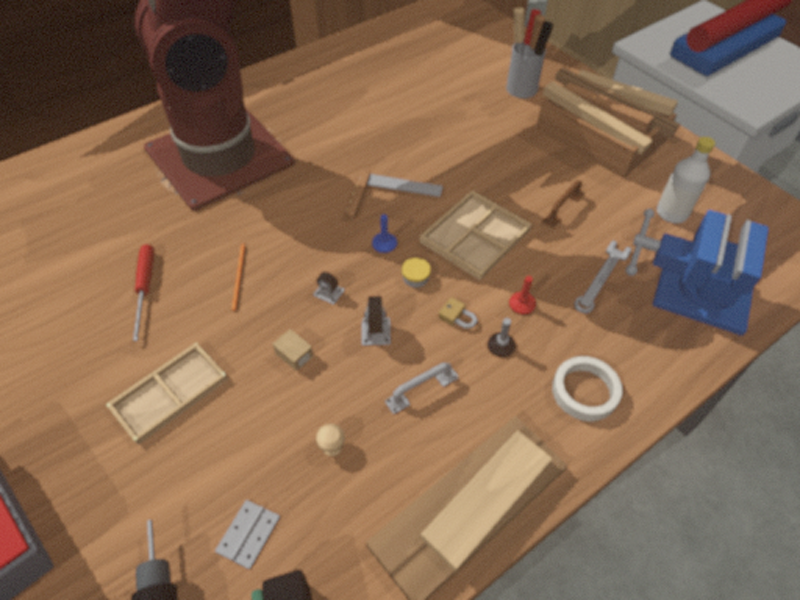

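View pics/top0b.png

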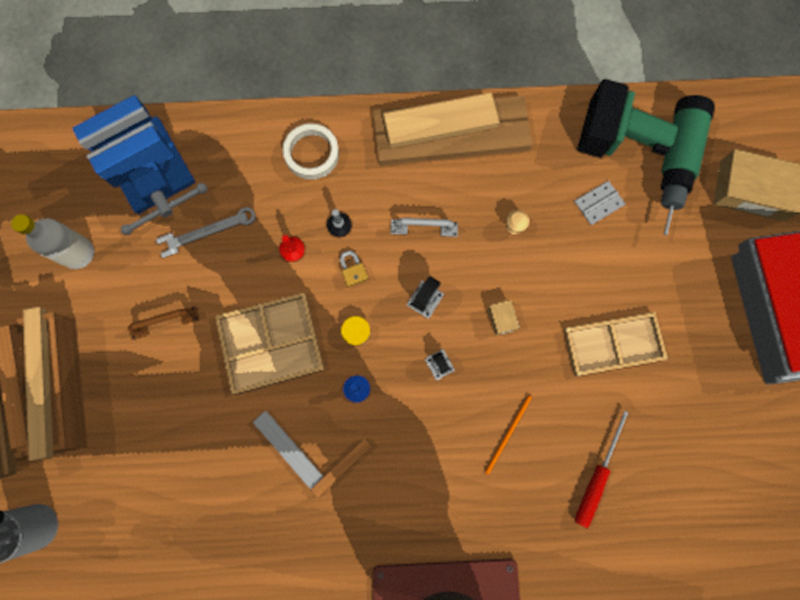

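The scene view (800x600 scale) shows three feet: blue (384,235), red (522,298) and black (502,340). It also shows two handles: steel (423,387) and brown (563,205). The black-based foot with the steel stud and the steel handle fit the description, since the task excludes blue, red and brown. I'll confirm them and read the part angles in enlarged top crops.

```bash
python3 - <<'E'
import cv2
im=cv2.imread("pics/top0.png")
for n,(u,v,w,h) in dict(L=(135,125,160,120),R=(245,125,185,125)).items():
    s=800/w if n=="R" else 5
    cv2.imwrite(f"pics/top0{n}.png",cv2.resize(im[v:v+h,u:u+w],None,fx=s,fy=s,interpolation=cv2.INTER_CUBIC));print(n,s)
E
```

```text
L 5
R 4.324324324324325
```

View pics/top0L.png

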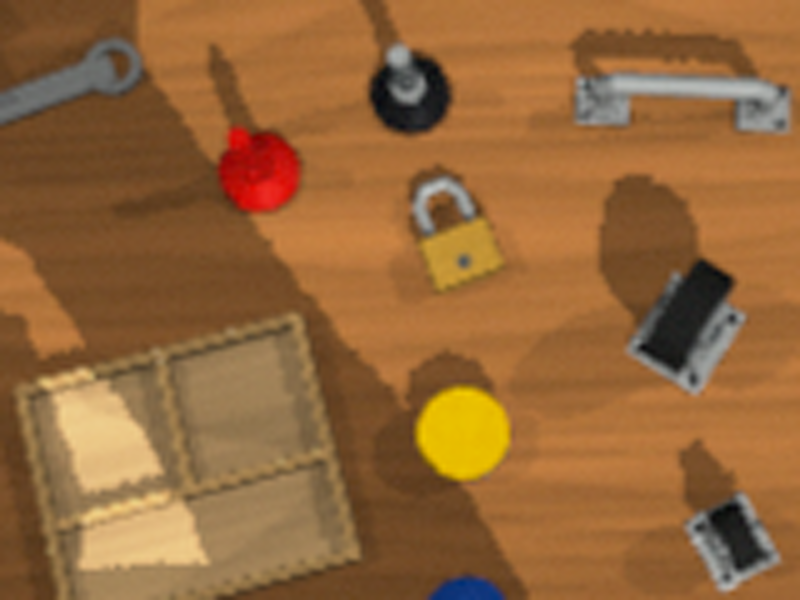

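View pics/top0R.png

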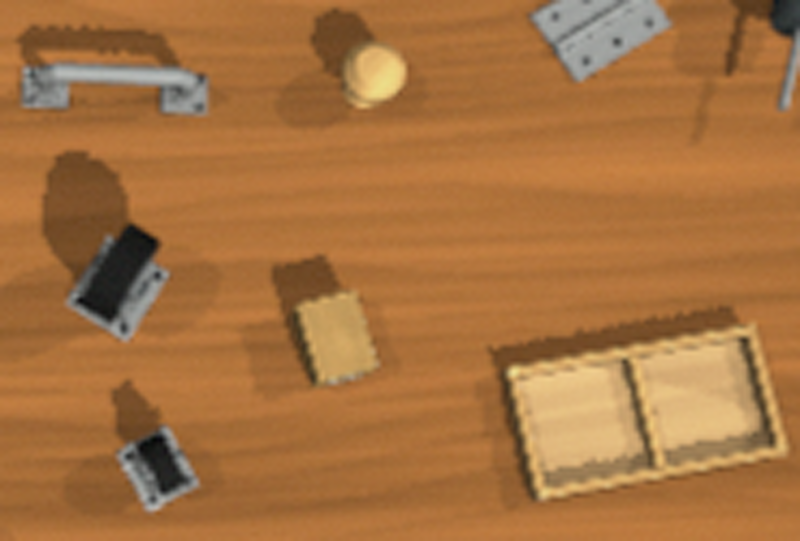

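The crops confirm the targets. In L, the black foot is at (410,92), the steel handle at (682,100), the big castor plate around (688,345) and the small castor at (733,543), with tray3 at lower left. In R, the knob is at (375,72) and tray2 around (648,412). Next I'll fit poses from corner pixels.

```bash
cat > h.py <<'E'
import numpy as np
from scipy.optimize import least_squares
from plant import env,vision,models
def proj(P,c="top"):
    k=vision.calibration(c); q=np.atleast_2d(P)@np.array(k["R"]).T+np.array(k["t"])
    return np.c_[k["fx"]*q[:,0]/q[:,2]+k["cx"],k["fy"]*q[:,1]/q[:,2]+k["cy"]]
def ray(uv,z,c="top"):
    k=vision.calibration(c);R=np.array(k["R"]);o=-R.T@np.array(k["t"])
    d=R.T@np.array([(uv[0]-k["cx"])/k["fx"],(uv[1]-k["cy"])/k["fy"],1]); return o+d*(z-o[2])/d[2]
def fit(loc,uv,z,yaw0,c="top"):
    loc=np.array(loc,float);uv=np.array(uv,float);o=ray(uv.mean(0),z,c)
    def f(p):
        a=np.radians(p[2]);R=np.array([[np.cos(a),-np.sin(a)],[np.sin(a),np.cos(a)]])
        return (proj(np.c_[loc@R.T+p[:2],np.full(len(loc),z)],c)-uv).ravel()
    r=least_squares(f,[o[0],o[1],yaw0],x_scale=[1,1,1]);return np.round(r.x,1),np.round(np.sqrt(np.mean(r.fun**2)),2)
E
python3 - <<'E'
from h import *
L=lambda p:np.array(p)/5+[135,125]
s=800/185
R=lambda p:np.array(p)/s+[245,125]
print("foot base",ray(L((410,92)),6),"stud",ray(L((398,55)),69))
print("handle",fit([(-13,60),(-13,-60),(13,60)],L([(577,125),(786,131),(576,80)]),3,0))
print("bar mid", ray(L((685,87)),40))
print("big",fit([(-26,-23),(26,-23),(-26,23)],L([(695,392),(745,317),(629,350)]),3,-34))
print("small",fit([(21,18),(-21,18),(-21,-18),(21,-18)],L([(688,525),(727,590),(778,562),(740,495)]),3,31))
print("knob",ray(R((376,73)),31))
print("tray3",fit([(69,79),(69,-79),(-69,-79),(-69,79)],np.r_[L([(20,388),(298,317),(360,555)]),[[148.5,251]]],16,15))
print("tray2",fit([(41,79),(41,-79),(-41,-79),(-41,79)],R([(508,370),(752,325),(787,455),(540,500)]),16,10))
E
```

```text
foot base [687.46623142 151.71389931   6.        ] stud [686.94602255 151.92130358  69.        ]
handle (array([ 6.735e+02, -1.000e-01, -4.400e+00]), np.float64(0.32))
bar mid [ 6.71979730e+02 -1.91696426e-01  4.00000000e+01]
big (array([543.9,   4.6, -35.5]), np.float64(0.44))
small (array([428.1, -14.2,  26.9]), np.float64(0.6))
knob [ 668.92891462 -164.57150257   31.        ]
tray3 (array([478.7, 274.9,  12.2]), np.float64(0.84))
tray2 (array([ 448.4, -315.6,    7.7]), np.float64(0.33))
```

{"api": "play_rows", "payload": {"motion": [{"dx": 357.5,"dy": -618,"dz": -100,"twist": -19,"fingers": 0.15},{"dx": 357.5,"dy": -618,"dz": -100,"twist": -19,"fingers": 0.15},{"dx": 357.5,"dy": -618,"dz": -100,"twist": -19,"fingers": 0.15},{"dx": 357.5,"dy": -618,"dz": -100,"twist": -19,"fingers": 0.15},{"dx": 357.5,"dy": -618,"dz": -100,"twist": -19,"fingers": 0.15},{"dx": 357.5,"dy": -618,"dz": -100,"twist": -19,"fingers": 0.15},{"dx": 357.5,"dy": -618,"dz": -100,"twist": -19,"fingers": 0.15},{"dx": 357.5,"dy": -618,"dz": -100,"twist": -19,"fingers": 0.15},{"dx": 357.5,"dy": -618,"dz": -100,"twist": -19,"fingers": 0.15},{"dx": 357.5,"dy": -618,"dz": -100,"twist": -19,"fingers": 0.15},{"dx": 357.5,"dy": -618,"dz": -100,"twist": -19,"fingers": 0.15},{"dx": 357.5,"dy": -618,"dz": -100,"twist": -19,"fingers": 0.15},{"dx": 357.5,"dy": -618,"dz": -100,"twist": -19,"fingers": 0.15},{"dx": 357.5,"dy": -618,"dz": -100,"twist": -19,"fingers": 0.15},{"dx": 357.5,"dy": -618,"dz": -100,"twist": -19,"fingers": 0.15},{"dx": 357.5,"dy": -618,"dz": -100,"twist": -19,"fingers": 0.15}], "newtons": 40}}

```text
time_s: 3.1
ee_pos: [543.7, 5.8, 131.5]
tcp_rot: [180.0, -0.0, 144.4]
ft_force: [0.6, -0.1, 0.5]
opening: 49.4
finger_force: 0.0
```

```bash
python3 - <<'E'
from h import *
import cv2
im=vision.camera("scene")[:,:,::-1]
cv2.imwrite("pics/s1.png",cv2.resize(im[150:250,180:300],None,fx=5,fy=5,interpolation=cv2.INTER_CUBIC))
E
```

```text
(no output)
```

View pics/s1.png

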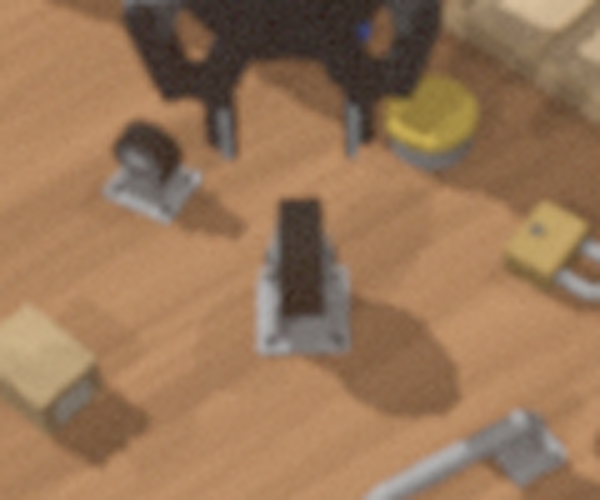

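```bash
python3 - <<'E'
from h import *
f=lambda P:(proj(P,"scene")-[180,150])*5
print(f([[543.7,5.8,131.5],[543.7,5.8,78],[544,4.6,78],[565,-10.5,3],[544,4.6,137]]))
for l in [(-26,-23),(26,-23),(26,23)]:
    a=np.radians(-35.5);print(f([544+l[0]*np.cos(a)-l[1]*np.sin(a),4.6+l[0]*np.sin(a)+l[1]*np.cos(a),2]))
k=fit([(26,-23),(26,23)],np.array([(257,352),(346,353)])/5+[180,150],2,-35,"scene");print(k)
E
```

```text
[[289.94188207 149.06335779]
 [293.62621096 218.03192066]
 [291.95907652 219.61324224]
 [296.30331419 348.91425176]
 [287.78947054 143.22740819]]
[[252.92121738 267.22685402]]
[[251.16479441 350.9400704 ]]
[[341.91467795 349.48205582]]
(array([547.1,   6.5, -37.4]), np.float64(0.12))
```

The scene crop shows the fingertips at about (290,150), straddling and above the wheel at (300,205), with an error of about 2 mm. Descending.

{"api": "play_rows", "payload": {"motion": [{"dx": 2,"dy": 0,"dz": -40,"twist": -2,"fingers": 0.15},{"dx": 2,"dy": 0,"dz": -69,"twist": -2,"fingers": 0.15},{"dx": 2,"dy": 0,"dz": -69,"twist": -2,"fingers": 0.15},{"dx": 2,"dy": 0,"dz": -69,"twist": -2,"fingers": -0.8},{"dx": 2,"dy": 0,"dz": -69,"twist": -2,"fingers": -0.8},{"dx": 2,"dy": 0,"dz": -69,"twist": -2,"fingers": -0.8},{"dx": 2,"dy": 0,"dz": -69,"twist": -2,"fingers": -0.8},{"dx": 2,"dy": 0,"dz": -69,"twist": -2,"fingers": -0.8},{"dx": 2,"dy": 0,"dz": -65,"twist": -2,"fingers": -0.8},{"dx": 2,"dy": 0,"dz": -30,"twist": -2,"fingers": -0.8},{"dx": 2,"dy": 0,"dz": 0,"twist": -2,"fingers": -0.8},{"dx": 2,"dy": 0,"dz": 0,"twist": -2,"fingers": -0.8}], "newtons": 60}}

```text
time_s: 4.65
ee_pos: [547.2, 4.8, 133.6]
tcp_rot: [179.8, 0.1, 142.3]
ft_force: [-0.3, 0.5, -2.9]
opening: 20.2
finger_force: 59.2
```

{"api": "play_rows", "payload": {"motion": [{"dx": -48,"dy": 312,"dz": 0,"twist": -41,"fingers": -0.8},{"dx": -48,"dy": 312,"dz": 0,"twist": -41,"fingers": -0.8},{"dx": -48,"dy": 312,"dz": 0,"twist": -41,"fingers": -0.8},{"dx": -48,"dy": 312,"dz": 0,"twist": -41,"fingers": -0.8},{"dx": -48,"dy": 312,"dz": 0,"twist": -41,"fingers": -0.8},{"dx": -48,"dy": 312,"dz": 0,"twist": -41,"fingers": -0.8},{"dx": -48,"dy": 312,"dz": 0,"twist": -41,"fingers": -0.8},{"dx": -48,"dy": 312,"dz": -30,"twist": -41,"fingers": -0.8},{"dx": -48,"dy": 312,"dz": -30,"twist": -41,"fingers": -0.8}]}}

```text
time_s: 5.78
ee_pos: [496.9, 313.7, 99.1]
tcp_rot: [-179.8, 0.2, 101.2]
ft_force: [0.2, 0.1, -2.0]
opening: 20.4
finger_force: 59.1
```

```bash
python3 - <<'E'
from h import *
import cv2
im=vision.camera("scene")[:,:,::-1]
cv2.imwrite("pics/s2.png",cv2.resize(im[80:200,240:380],None,fx=5,fy=5,interpolation=cv2.INTER_CUBIC))
s=env.read_state();print(s["ee_pos"],s["opening"],s["ft_force"])
f=lambda P:(proj(P,"scene")-[240,80])*5
a=np.radians(12.2)
for l in [(69,79),(69,-79),(-69,-79),(-69,79),(28,38)]: print(l,f([478.7+l[0]*np.cos(a)-l[1]*np.sin(a),274.9+l[0]*np.sin(a)+l[1]*np.cos(a),16]))
E
```

```text
[497.74948758 314.42187514 100.60324847] 20.34246601532135 [-0.21376861 -0.15422196 -0.79477262]
(69, 79) [[493.8311965  317.74220788]]
(69, -79) [[329.11970884 477.16757948]]
(-69, -79) [[134.62029764 353.14869473]]
(-69, 79) [[303.49407251 208.02171446]]
(28, 38) [[394.33598198 322.48334934]]
```

View pics/s2.png

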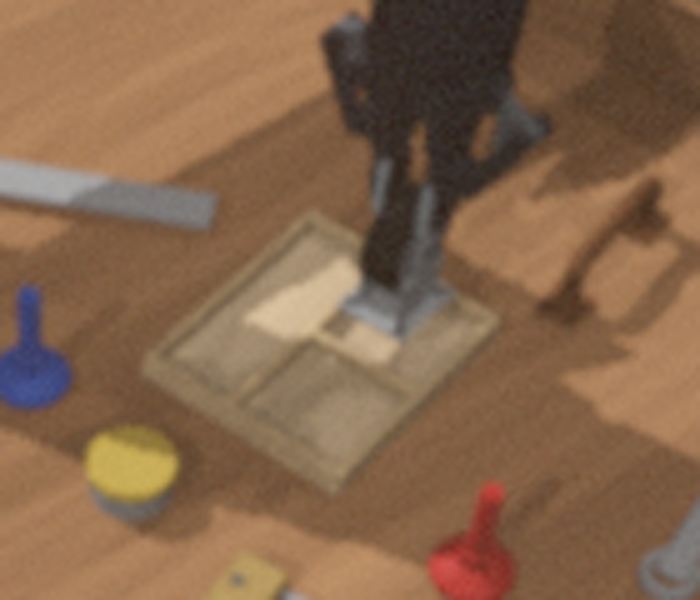

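The held castor (400,305) hangs upright over the far square compartment of tray3. The tray corners are at (310,210), (498,320), (335,490) and (145,365), within 4 mm of the fit. Lowering and releasing.

{"api": "play_rows", "payload": {"motion": [{"dx": 1,"dy": 3,"dz": -20,"twist": 0,"fingers": -0.8},{"dx": 1,"dy": 3,"dz": -33,"twist": 0,"fingers": -0.8},{"dx": 1,"dy": 3,"dz": -34,"twist": 0,"fingers": -0.8},{"dx": 1,"dy": 3,"dz": -34,"twist": 0,"fingers": -0.1},{"dx": 1,"dy": 3,"dz": -34,"twist": 0,"fingers": -0.1},{"dx": 1,"dy": 3,"dz": -34,"twist": 0,"fingers": -0.1},{"dx": 1,"dy": 3,"dz": -34,"twist": 0,"fingers": -0.1},{"dx": 1,"dy": 3,"dz": 0,"twist": 0,"fingers": -0.1},{"dx": 1,"dy": 3,"dz": 40,"twist": 0,"fingers": -0.1},{"dx": 1,"dy": 3,"dz": 40,"twist": 0,"fingers": -0.1}]}}

```text
time_s: 7.08
ee_pos: [500.6, 320.7, 144.5]
tcp_rot: [179.7, -0.2, 101.3]
ft_force: [0.3, -0.5, -0.4]
opening: 38.6
finger_force: 0.0
```

{"api": "play_rows", "payload": {"motion": [{"dx": 190,"dy": -168,"dz": 0,"fingers": -0.1},{"dx": 190,"dy": -168,"dz": 0,"fingers": -0.1},{"dx": 190,"dy": -168,"dz": 0,"fingers": -0.1},{"dx": 190,"dy": -168,"dz": 0,"fingers": -0.1},{"dx": 190,"dy": -168,"dz": 0,"fingers": -0.1},{"dx": 190,"dy": -168,"dz": 0,"fingers": -0.1},{"dx": 190,"dy": -168,"dz": -40,"fingers": -0.1},{"dx": 190,"dy": -168,"dz": -40,"fingers": -0.1}]}}

```text
invalid input at $.motion[0]: expected keys dx, dy, dz, twist, fingers
```

```bash
python3 - <<'E'
from h import *
import cv2
im=vision.camera("scene")[:,:,::-1]
cv2.imwrite("pics/s3.png",cv2.resize(im[90:240,240:390],None,fx=4,fy=4,interpolation=cv2.INTER_CUBIC))
s=env.read_state();print(s["ee_pos"],s["tcp_rot"])
print((proj([s["ee_pos"],[689,152.5,70],[687.5,151.8,70]],"scene")-[240,90])*4)
E
```

```text
[499.56116572 320.22825611 142.6293079 ] [ 1.79872689e+02 -9.73549481e-02  1.01342243e+02]
[[344.12792771  83.88452627]
 [334.88221604 461.53426182]
 [332.3257224  460.45993616]]
```

View pics/s3.png

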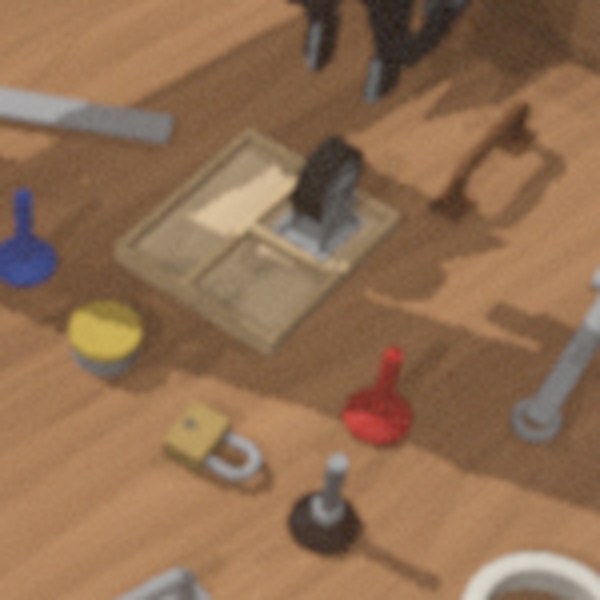

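The row was refused because every row must carry all the keys. The picture shows the castor standing in the far compartment (325,205). The black foot's stud top is at (337,461), which matches the estimate (689,152.5).

{"api": "play_rows", "payload": {"motion": [{"dx": 190,"dy": -168,"dz": 0,"twist": 0,"fingers": -0.1},{"dx": 190,"dy": -168,"dz": 0,"twist": 0,"fingers": -0.1},{"dx": 190,"dy": -168,"dz": 0,"twist": 0,"fingers": -0.1},{"dx": 190,"dy": -168,"dz": 0,"twist": 0,"fingers": -0.1},{"dx": 190,"dy": -168,"dz": 0,"twist": 0,"fingers": -0.1},{"dx": 190,"dy": -168,"dz": 0,"twist": 0,"fingers": -0.1},{"dx": 190,"dy": -168,"dz": -50,"twist": 0,"fingers": -0.1},{"dx": 190,"dy": -168,"dz": -80,"twist": 0,"fingers": -0.1},{"dx": 190,"dy": -168,"dz": -107,"twist": 0,"fingers": -0.1},{"dx": 190,"dy": -168,"dz": -107,"twist": 0,"fingers": -0.1},{"dx": 190,"dy": -168,"dz": -107,"twist": 0,"fingers": -0.95},{"dx": 190,"dy": -168,"dz": -107,"twist": 0,"fingers": -0.95},{"dx": 190,"dy": -168,"dz": -107,"twist": 0,"fingers": -0.95},{"dx": 190,"dy": -168,"dz": -107,"twist": 0,"fingers": -0.95},{"dx": 190,"dy": -168,"dz": -107,"twist": 0,"fingers": -0.95},{"dx": 190,"dy": -168,"dz": -70,"twist": 0,"fingers": -0.95},{"dx": 190,"dy": -168,"dz": -20,"twist": 0,"fingers": -0.95},{"dx": 190,"dy": -168,"dz": -10,"twist": 0,"fingers": -0.95},{"dx": 190,"dy": -168,"dz": -10,"twist": 0,"fingers": -0.95}], "newtons": 60}}

```text
time_s: 9.5
ee_pos: [689.1, 151.7, 131.8]
tcp_rot: [179.9, -0.0, 101.3]
ft_force: [0.4, 0.5, -1.8]
opening: 10.1
finger_force: 58.6
```

{"api": "play_rows", "payload": {"motion": [{"dx": -173,"dy": 92,"dz": 0,"twist": 0,"fingers": -0.95},{"dx": -173,"dy": 92,"dz": 0,"twist": 0,"fingers": -0.95},{"dx": -173,"dy": 92,"dz": 0,"twist": 0,"fingers": -0.95},{"dx": -173,"dy": 92,"dz": 0,"twist": 0,"fingers": -0.95},{"dx": -173,"dy": 92,"dz": 0,"twist": 0,"fingers": -0.95},{"dx": -173,"dy": 92,"dz": -40,"twist": 0,"fingers": -0.95},{"dx": -173,"dy": 92,"dz": -70,"twist": 0,"fingers": -0.95},{"dx": -173,"dy": 92,"dz": -85,"twist": 0,"fingers": -0.95},{"dx": -173,"dy": 92,"dz": -91,"twist": 0,"fingers": -0.95},{"dx": -173,"dy": 92,"dz": -91,"twist": 0,"fingers": -0.95},{"dx": -173,"dy": 92,"dz": -91,"twist": 0,"fingers": -0.4},{"dx": -173,"dy": 92,"dz": -91,"twist": 0,"fingers": -0.4},{"dx": -173,"dy": 92,"dz": -91,"twist": 0,"fingers": -0.4},{"dx": -173,"dy": 92,"dz": -91,"twist": 0,"fingers": -0.4},{"dx": -173,"dy": 92,"dz": -40,"twist": 0,"fingers": -0.4},{"dx": -173,"dy": 92,"dz": 0,"twist": 0,"fingers": -0.4},{"dx": -173,"dy": 92,"dz": 0,"twist": 0,"fingers": -0.4}]}}

```text
time_s: 11.62
ee_pos: [517.7, 244.5, 134.5]
tcp_rot: [179.7, -0.2, 101.3]
ft_force: [-0.1, -0.2, -0.3]
opening: 25.5
finger_force: 0.0
```

{"api": "play_rows", "payload": {"motion": [{"dx": 158,"dy": -244,"dz": 0,"twist": -16,"fingers": 0},{"dx": 158,"dy": -244,"dz": 0,"twist": -16,"fingers": 0},{"dx": 158,"dy": -244,"dz": 0,"twist": -16,"fingers": 0},{"dx": 158,"dy": -244,"dz": 0,"twist": -16,"fingers": 0},{"dx": 158,"dy": -244,"dz": 0,"twist": -16,"fingers": 0},{"dx": 158,"dy": -244,"dz": -20,"twist": -16,"fingers": 0},{"dx": 158,"dy": -244,"dz": -50,"twist": -16,"fingers": 0},{"dx": 158,"dy": -244,"dz": -50,"twist": -16,"fingers": 0}]}}

```text
time_s: 12.62
ee_pos: [671.3, 0.9, 77.7]
tcp_rot: [-179.7, 0.0, 85.4]
ft_force: [-0.4, 0.3, 0.4]
opening: 43.1
finger_force: 0.0
```

```bash
python3 - <<'E'
from h import *
import cv2
im=vision.camera("scene")[:,:,::-1]
cv2.imwrite("pics/s4.png",cv2.resize(im[110:280,230:380],None,fx=3.5,fy=3.5,interpolation=cv2.INTER_CUBIC))
s=env.read_state();print(s["ee_pos"],s["tcp_rot"])
print((proj([s["ee_pos"],[674,.5,42],[674,60.5,3]],"scene")-[230,110])*3.5)
E
```

```text
[672.52982442   0.72620328  79.73028682] [-1.79811080e+02  1.82695096e-02  8.53920513e+01]
[[138.89525065 422.96663767]
 [138.30689144 454.23753736]
 [203.88921655 438.07619363]]
```

View pics/s4.png

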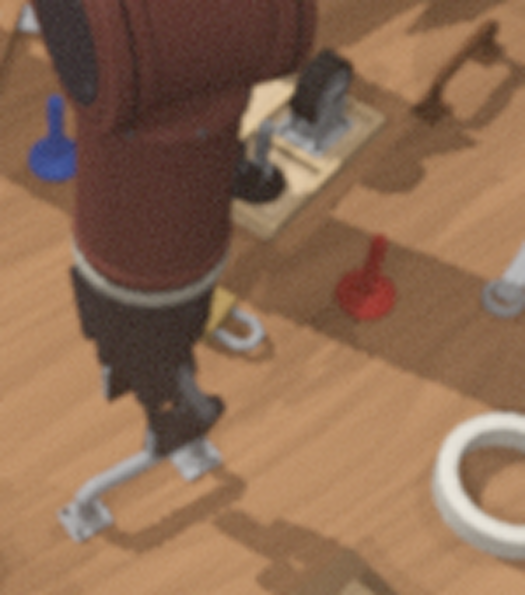

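The foot stands in the second square compartment (262,180). The fingers are above the steel handle's bar, mid-way between its plates at (85,518) and (195,458). Gripping.

{"api": "play_rows", "payload": {"motion": [{"dx": 1,"dy": 0,"dz": -40,"twist": 0,"fingers": 0},{"dx": 1,"dy": 0,"dz": -62,"twist": 0,"fingers": 0},{"dx": 1,"dy": 0,"dz": -62,"twist": 0,"fingers": 0},{"dx": 1,"dy": 0,"dz": -62,"twist": 0,"fingers": -0.95},{"dx": 1,"dy": 0,"dz": -62,"twist": 0,"fingers": -0.95},{"dx": 1,"dy": 0,"dz": -62,"twist": 0,"fingers": -0.95},{"dx": 1,"dy": 0,"dz": -62,"twist": 0,"fingers": -0.95},{"dx": 1,"dy": 0,"dz": -62,"twist": 0,"fingers": -0.95},{"dx": 1,"dy": 0,"dz": -30,"twist": 0,"fingers": -0.95},{"dx": 1,"dy": 0,"dz": 20,"twist": 0,"fingers": -0.95},{"dx": 1,"dy": 0,"dz": 50,"twist": 0,"fingers": -0.95},{"dx": 1,"dy": 0,"dz": 50,"twist": 0,"fingers": -0.95}], "newtons": 70}}

```text
time_s: 14.18
ee_pos: [676.3, -0.5, 134.1]
tcp_rot: [179.8, -0.1, 85.3]
ft_force: [0.6, -0.1, -2.7]
opening: 9.2
finger_force: 68.8
```

{"api": "play_rows", "payload": {"motion": [{"dx": -231,"dy": 267,"dz": 0,"twist": 16.5,"fingers": -0.95},{"dx": -231,"dy": 267,"dz": 0,"twist": 16.5,"fingers": -0.95},{"dx": -231,"dy": 267,"dz": 0,"twist": 16.5,"fingers": -0.95},{"dx": -231,"dy": 267,"dz": 0,"twist": 16.5,"fingers": -0.95},{"dx": -231,"dy": 267,"dz": 0,"twist": 16.5,"fingers": -0.95},{"dx": -231,"dy": 267,"dz": 0,"twist": 16.5,"fingers": -0.95},{"dx": -231,"dy": 267,"dz": 0,"twist": 16.5,"fingers": -0.95},{"dx": -231,"dy": 267,"dz": -40,"twist": 16.5,"fingers": -0.95},{"dx": -231,"dy": 267,"dz": -65,"twist": 16.5,"fingers": -0.95},{"dx": -231,"dy": 267,"dz": -65,"twist": 16.5,"fingers": -0.95}]}}

```text
time_s: 15.42
ee_pos: [442.7, 264.6, 64.0]
tcp_rot: [-179.8, 0.2, 101.8]
ft_force: [0.4, -0.7, -1.0]
opening: 9.6
finger_force: 69.0
```

```bash
python3 - <<'E'
from h import *
import cv2
im=vision.camera("scene")[:,:,::-1]
cv2.imwrite("pics/s5.png",cv2.resize(im[80:200,240:380],None,fx=5,fy=5,interpolation=cv2.INTER_CUBIC))
s=env.read_state();print(s["ee_pos"],s["tcp_rot"],s["opening"])
E
```

```text
[443.69620081 265.3209292   65.5460348 ] [-1.79893944e+02  1.05413579e-01  1.01765466e+02] 9.507219165840919
```

View pics/s5.png

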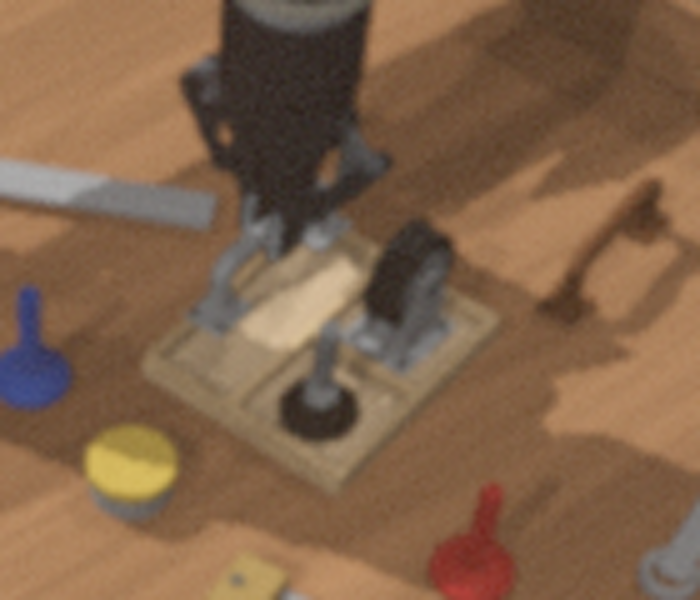

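The handle is level, with plates at (215,310) and (325,235), above the long compartment and parallel to it. The castor (400,310) and foot (318,405) stand in their compartments. Lowering.

{"api": "play_rows", "payload": {"motion": [{"dx": 0,"dy": 1,"dz": -20,"twist": 0,"fingers": -0.95},{"dx": 0,"dy": 1,"dz": -36,"twist": 0,"fingers": -0.95},{"dx": 0,"dy": 1,"dz": -41,"twist": 0,"fingers": -0.95},{"dx": 0,"dy": 1,"dz": -41,"twist": 0,"fingers": -0.95},{"dx": 0,"dy": 1,"dz": -41,"twist": 0,"fingers": -0.4},{"dx": 0,"dy": 1,"dz": -41,"twist": 0,"fingers": -0.4},{"dx": 0,"dy": 1,"dz": -41,"twist": 0,"fingers": -0.4},{"dx": 0,"dy": 1,"dz": -41,"twist": 0,"fingers": -0.4},{"dx": 0,"dy": 1,"dz": 0,"twist": 0,"fingers": -0.4},{"dx": 0,"dy": 1,"dz": 60,"twist": 0,"fingers": -0.4},{"dx": 0,"dy": 1,"dz": 60,"twist": 0,"fingers": -0.4}]}}

```text
time_s: 16.85
ee_pos: [446.3, 269.2, 130.6]
tcp_rot: [179.6, -0.3, 101.8]
ft_force: [-0.9, 0.1, -0.4]
opening: 25.6
finger_force: 0.0
```

{"api": "play_rows", "payload": {"motion": [{"dx": -14,"dy": -281,"dz": 0,"twist": -75,"fingers": -0.1},{"dx": -14,"dy": -281,"dz": 0,"twist": -75,"fingers": -0.1},{"dx": -14,"dy": -281,"dz": 0,"twist": -75,"fingers": -0.1},{"dx": -14,"dy": -281,"dz": 0,"twist": -75,"fingers": -0.1},{"dx": -14,"dy": -281,"dz": 0,"twist": -75,"fingers": -0.1},{"dx": -14,"dy": -281,"dz": 0,"twist": -75,"fingers": -0.1},{"dx": -14,"dy": -281,"dz": 0,"twist": -75,"fingers": -0.1},{"dx": -14,"dy": -281,"dz": 0,"twist": -75,"fingers": -0.1},{"dx": -14,"dy": -281,"dz": -30,"twist": -75,"fingers": -0.1},{"dx": -14,"dy": -281,"dz": -30,"twist": -75,"fingers": -0.1}]}}

```text
time_s: 18.1
ee_pos: [428.2, -13.6, 94.9]
tcp_rot: [-180.0, 0.2, 27.1]
ft_force: [-0.2, 0.3, 0.2]
opening: 38.2
finger_force: 0.0
```

```bash
python3 - <<'E'
from h import *
import cv2
im=vision.camera("scene")[:,:,::-1]
cv2.imwrite("pics/s6.png",cv2.resize(im[120:240,160:320],None,fx=5,fy=5,interpolation=cv2.INTER_CUBIC))
s=env.read_state();print(s["ee_pos"],s["tcp_rot"],s["opening"])
print((proj([s["ee_pos"],[428,-14,47],[429.5,-13,47]],"scene")-[160,120])*5)
print(fit([(-21,-18),(21,-18),(21,18)],np.array([(105,193),(165,220),(199,180)])/5+[180,150],2,27,"scene"))
E
```

```text
[429.07785955 -13.58437321  95.93697785] [1.79986029e+02 1.43535942e-01 2.70009613e+01] 38.279302975994014
[[228.98826857 217.90425567]
 [236.34397255 278.7539196 ]
 [239.52228036 279.66127342]]
(array([432.1, -11.8,  23.2]), np.float64(0.62))
```

View pics/s6.png

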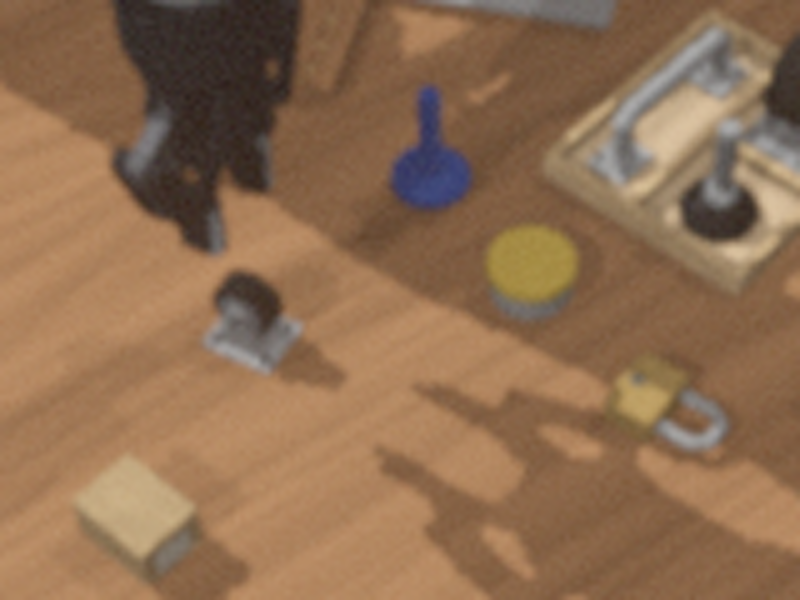

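The handle stands in the long compartment (665,110). The fingertips (240,220) are above the small castor's wheel (250,285), offset by about 2 mm. Gripping.

{"api": "play_rows", "payload": {"motion": [{"dx": 1,"dy": 1,"dz": -40,"twist": -1,"fingers": -0.1},{"dx": 1,"dy": 1,"dz": -59,"twist": -1,"fingers": -0.1},{"dx": 1,"dy": 1,"dz": -59,"twist": -1,"fingers": -0.1},{"dx": 1,"dy": 1,"dz": -59,"twist": -1,"fingers": -0.95},{"dx": 1,"dy": 1,"dz": -59,"twist": -1,"fingers": -0.95},{"dx": 1,"dy": 1,"dz": -59,"twist": -1,"fingers": -0.95},{"dx": 1,"dy": 1,"dz": -59,"twist": -1,"fingers": -0.95},{"dx": 1,"dy": 1,"dz": -59,"twist": -1,"fingers": -0.95},{"dx": 1,"dy": 1,"dz": -40,"twist": -1,"fingers": -0.95},{"dx": 1,"dy": 1,"dz": 20,"twist": -1,"fingers": -0.95},{"dx": 1,"dy": 1,"dz": 20,"twist": -1,"fingers": -0.95}], "newtons": 50}}

```text
time_s: 19.52
ee_pos: [434.1, -11.9, 121.0]
tcp_rot: [-179.9, -0.6, 25.8]
ft_force: [0.2, 1.6, -1.2]
opening: 14.1
finger_force: 49.3
```

{"api": "play_rows", "payload": {"motion": [{"dx": 14,"dy": -265,"dz": 0,"twist": -18,"fingers": -0.95},{"dx": 14,"dy": -265,"dz": 0,"twist": -18,"fingers": -0.95},{"dx": 14,"dy": -265,"dz": 0,"twist": -18,"fingers": -0.95},{"dx": 14,"dy": -265,"dz": 0,"twist": -18,"fingers": -0.95},{"dx": 14,"dy": -265,"dz": 0,"twist": -18,"fingers": -0.95},{"dx": 14,"dy": -265,"dz": 0,"twist": -18,"fingers": -0.95},{"dx": 14,"dy": -265,"dz": -45,"twist": -18,"fingers": -0.95},{"dx": 14,"dy": -265,"dz": -45,"twist": -18,"fingers": -0.95}]}}

```text
time_s: 20.52
ee_pos: [443.3, -274.8, 69.3]
tcp_rot: [-179.8, 0.2, 7.9]
ft_force: [-0.2, -0.7, -0.6]
opening: 14.3
finger_force: 49.4
```

```bash
python3 - <<'E'
from h import *
import cv2
im=vision.camera("scene")[:,:,::-1]
cv2.imwrite("pics/s7.png",cv2.resize(im[170:290,50:210],None,fx=5,fy=5,interpolation=cv2.INTER_CUBIC))
s=env.read_state();print(s["ee_pos"],s["tcp_rot"],s["opening"])
E
```

```text
[ 444.18043477 -275.84735777   71.01819886] [-1.79910029e+02  1.27601562e-01  7.90285530e+00] 13.860364659186132
```

View pics/s7.png

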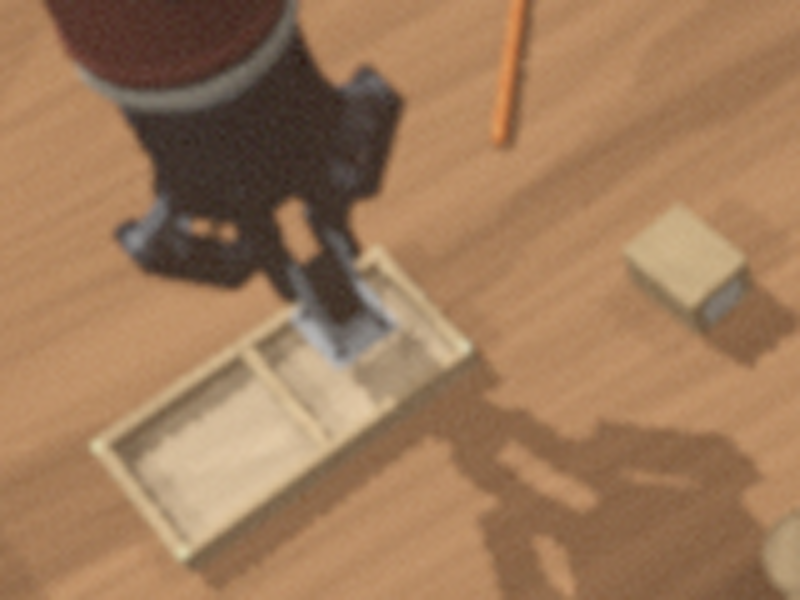

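The small castor hangs level over tray2's right compartment at (345,325), well inside the walls. Lowering.

{"api": "play_rows", "payload": {"motion": [{"dx": 2,"dy": 1,"dz": -20,"twist": 0,"fingers": -0.95},{"dx": 2,"dy": 1,"dz": -28,"twist": 0,"fingers": -0.95},{"dx": 2,"dy": 1,"dz": -28.5,"twist": 0,"fingers": -0.95},{"dx": 2,"dy": 1,"dz": -28.5,"twist": 0,"fingers": -0.3},{"dx": 2,"dy": 1,"dz": -28.5,"twist": 0,"fingers": -0.3},{"dx": 2,"dy": 1,"dz": -28.5,"twist": 0,"fingers": -0.3},{"dx": 2,"dy": 1,"dz": -28.5,"twist": 0,"fingers": -0.3},{"dx": 2,"dy": 1,"dz": 10,"twist": 0,"fingers": -0.3},{"dx": 2,"dy": 1,"dz": 60,"twist": 0,"fingers": -0.3},{"dx": 2,"dy": 1,"dz": 60,"twist": 0,"fingers": -0.3}]}}

```text
time_s: 21.82
ee_pos: [448.6, -277.6, 134.4]
tcp_rot: [179.9, -0.3, 7.8]
ft_force: [0.0, 0.4, -0.4]
opening: 30.2
finger_force: 0.0
```

{"api": "play_rows", "payload": {"motion": [{"dx": 224,"dy": 113,"dz": 0,"twist": 90,"fingers": 0.6},{"dx": 224,"dy": 113,"dz": 0,"twist": 90,"fingers": 0.6},{"dx": 224,"dy": 113,"dz": 0,"twist": 90,"fingers": 0.6},{"dx": 224,"dy": 113,"dz": 0,"twist": 90,"fingers": 0.6},{"dx": 224,"dy": 113,"dz": 0,"twist": 90,"fingers": 0.6},{"dx": 224,"dy": 113,"dz": 0,"twist": 90,"fingers": 0.6},{"dx": 224,"dy": 113,"dz": 0,"twist": 90,"fingers": 0.6},{"dx": 224,"dy": 113,"dz": 0,"twist": 90,"fingers": 0.6},{"dx": 224,"dy": 113,"dz": -50,"twist": 90,"fingers": 0.6},{"dx": 224,"dy": 113,"dz": -50,"twist": 90,"fingers": 0.6}]}}

```text
time_s: 23.08
ee_pos: [667.8, -162.3, 76.8]
tcp_rot: [-179.6, -0.2, 97.8]
ft_force: [-0.7, -0.1, -0.3]
opening: 67.9
finger_force: 0.0
```

```bash
python3 - <<'E'
from h import *
import cv2
im=vision.camera("scene")[:,:,::-1]
cv2.imwrite("pics/s8.png",cv2.resize(im[170:310,60:250],None,fx=4.2,fy=4.2,interpolation=cv2.INTER_CUBIC))
s=env.read_state();print(s["ee_pos"],s["tcp_rot"],s["opening"])
print((proj([s["ee_pos"],[671,-163,42]],"scene")-[60,170])*4.2)
E
```

```text
[ 669.31060341 -162.96743437   79.49663384] [-1.79754137e+02 -8.48514204e-02  9.77203587e+01] 68.14936131259412
[[620.9484019  416.88239053]
 [629.3343767  451.38099462]]
```

View pics/s8.png

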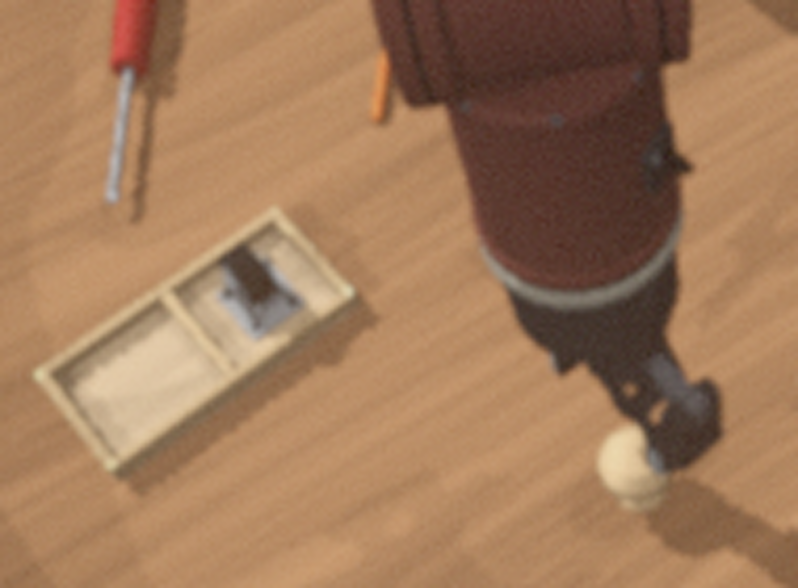

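The small castor stands in tray2 (262,292). The knob head (630,467) agrees with the prediction. Gripping.

{"api": "play_rows", "payload": {"motion": [{"dx": 0,"dy": 0,"dz": -40,"twist": 0,"fingers": 0.6},{"dx": 0,"dy": 0,"dz": -72,"twist": 0,"fingers": 0.6},{"dx": 0,"dy": 0,"dz": -72,"twist": 0,"fingers": 0.6},{"dx": 0,"dy": 0,"dz": -72,"twist": 0,"fingers": -0.4},{"dx": 0,"dy": 0,"dz": -72,"twist": 0,"fingers": -0.4},{"dx": 0,"dy": 0,"dz": -72,"twist": 0,"fingers": -0.4},{"dx": 0,"dy": 0,"dz": -72,"twist": 0,"fingers": -0.4},{"dx": 0,"dy": 0,"dz": -72,"twist": 0,"fingers": -0.4},{"dx": 0,"dy": 0,"dz": -40,"twist": 0,"fingers": -0.4},{"dx": 0,"dy": 0,"dz": 20,"twist": 0,"fingers": -0.4},{"dx": 0,"dy": 0,"dz": 20,"twist": 0,"fingers": -0.4}], "newtons": 40}}

```text
time_s: 24.5
ee_pos: [674.4, -164.9, 108.6]
tcp_rot: [179.4, 0.2, 97.8]
ft_force: [-0.8, 0.4, -0.2]
opening: 37.8
finger_force: 40.4
```

{"api": "play_rows", "payload": {"motion": [{"dx": -215.5,"dy": -190,"dz": 20,"twist": 0,"fingers": -0.4},{"dx": -215.5,"dy": -190,"dz": 20,"twist": 0,"fingers": -0.4},{"dx": -215.5,"dy": -190,"dz": 20,"twist": 0,"fingers": -0.4},{"dx": -215.5,"dy": -190,"dz": 20,"twist": 0,"fingers": -0.4},{"dx": -215.5,"dy": -190,"dz": 20,"twist": 0,"fingers": -0.4},{"dx": -215.5,"dy": -190,"dz": 0,"twist": 0,"fingers": -0.4},{"dx": -215.5,"dy": -190,"dz": -40,"twist": 0,"fingers": -0.4},{"dx": -215.5,"dy": -190,"dz": -70,"twist": 0,"fingers": -0.4},{"dx": -215.5,"dy": -190,"dz": -84,"twist": 0,"fingers": -0.4},{"dx": -215.5,"dy": -190,"dz": -86,"twist": 0,"fingers": -0.4},{"dx": -215.5,"dy": -190,"dz": -86,"twist": 0,"fingers": -0.4}]}}

```text
time_s: 25.88
ee_pos: [456.2, -353.2, 15.9]
tcp_rot: [180.0, 0.0, 97.9]
ft_force: [0.8, 1.2, -0.5]
opening: 37.8
finger_force: 41.7
```

{"api": "play_rows", "payload": {"motion": [{"dx": 0,"dy": 0,"dz": -0.5,"twist": 0,"fingers": 0.15},{"dx": 0,"dy": 0,"dz": -0.5,"twist": 0,"fingers": 0.15},{"dx": 0,"dy": 0,"dz": -0.5,"twist": 0,"fingers": 0.15},{"dx": 0,"dy": 0,"dz": 0,"twist": 0,"fingers": 0.15},{"dx": 0,"dy": 0,"dz": 40,"twist": 0,"fingers": 0.15},{"dx": 0,"dy": 0,"dz": 100,"twist": 0,"fingers": 0.15},{"dx": 0,"dy": 0,"dz": 200,"twist": 0,"fingers": 0.15},{"dx": 100,"dy": 150,"dz": 200,"twist": 0,"fingers": 0.15},{"dx": 100,"dy": 300,"dz": 200,"twist": 0,"fingers": 0.15},{"dx": 100,"dy": 300,"dz": 200,"twist": 0,"fingers": 0.15},{"dx": 100,"dy": 300,"dz": 200,"twist": 0,"fingers": 0.15},{"dx": 100,"dy": 300,"dz": 200,"twist": 0,"fingers": 0.15},{"dx": 100,"dy": 300,"dz": 200,"twist": 0,"fingers": 0.15}]}}

```text
time_s: 27.5
ee_pos: [556.4, -47.7, 215.4]
tcp_rot: [180.0, -0.1, 98.3]
ft_force: [-0.6, 0.2, 0.2]
opening: 49.0
finger_force: 0.0
```

```bash
python3 - <<'E'
from h import *
import cv2
a=vision.camera("top")[:,:,::-1];b=vision.camera("top")[:,:,::-1]
A=cv2.resize(a[180:260,135:215],None,fx=5,fy=5,interpolation=cv2.INTER_CUBIC)
B=cv2.resize(a[180:260,355:435],None,fx=5,fy=5,interpolation=cv2.INTER_CUBIC)
cv2.imwrite("pics/end.png",np.hstack([A,B]))
for n in["big_castor_mid","small_castor_mid","foot_mid","handle_mid","knob_mid","padlock","wax_tin","screw_box"]:
    print(n,[(np.round(d["location"]).tolist(),round(d["confidence"],2)) for d in models.boxes_of(n,"top")])
s=env.read_state();print(s["time_s"],s["ee_pos"])
E
```

```text
big_castor_mid [([493.0, 311.0, 64.0], 0.59)]
small_castor_mid []
foot_mid [([396.0, 131.0, 11.0], 0.65), ([511.0, 241.0, 19.0], 0.62), ([643.0, 236.0, 12.0], 0.59)]
handle_mid [([528.0, 453.0, 36.0], 0.83), ([445.0, 263.0, 36.0], 0.79)]
knob_mid [([456.0, -348.0, 44.0], 0.69)]
padlock [([594.0, 132.0, 18.0], 0.74)]
wax_tin [([493.0, 130.0, 23.0], 0.82), ([456.0, -349.0, 44.0], 0.31)]
screw_box []
28.0 [555.18391377 -54.29526555 215.29645438]
```

View pics/end.png

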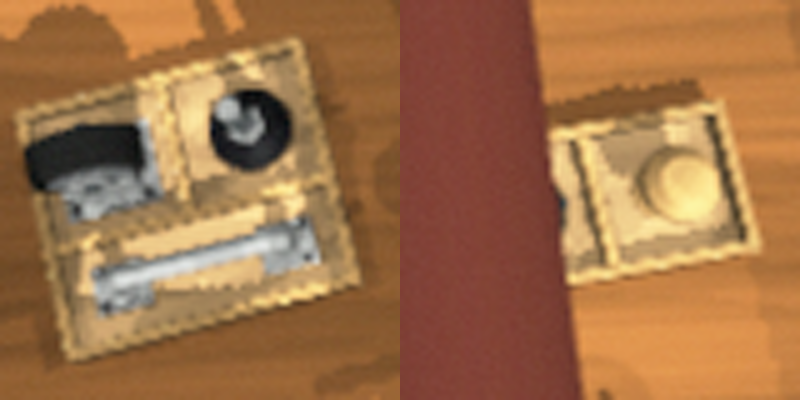

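The final view shows the castor, foot and handle standing in their tray3 compartments at (105,180), (250,130) and (205,265). The knob stands in tray2 at (685,188). The arm hides the small castor here, but the previous picture showed it in place. Handing in.

```bash
python3 -c "
from plant import env
print(env.hand_in())"
```

```text
the job is handed in; nothing more can be done
None
```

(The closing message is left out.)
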